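Set the dropper bottles in their drip dishes

TASK

Stand each of the four dropper bottles (the amber ones with a bulb on top) upright and flat inside the drip dish of its own size rank: the largest bottle in the largest dish, and so on down to the smallest bottle in the smallest dish, in any order. Set the glass down gently without letting it drop, knock nothing over, and leave the two flat-capped bottles where they stand.

Things in the scene. Friction and masses are not known exactly. Their poses are not given: they have to be found in the camera images.
- dropper_tiny: smallest of four dropper bottles: amber, white label, loose, upright, 24 mm diameter, about 30 g; shoulder slopes in to a 15 mm neck 28 mm above the underside; black collar 20 mm in diameter from 31 to 51 mm (grip here from above), then a rigid brown-red bulb 15 mm thick, its top at 72 mm. Origin: centre of the underside; z up; round, yaw means nothing
- dropper_small: second smallest of four dropper bottles: amber, white label, loose, upright, 34 mm diameter, about 60 g; shoulder slopes in to a 15 mm neck 48 mm above the underside; black collar 22 mm in diameter from 51 to 71 mm (grip here from above), then a rigid brown-red bulb 15 mm thick, its top at 92 mm. Origin: centre of the underside; z up; round, yaw means nothing
- dropper_medium: second largest of four dropper bottles: amber, white label, loose, upright, 44 mm diameter, about 110 g; shoulder slopes in to a 15 mm neck 68 mm above the underside; black collar 24 mm in diameter from 71 to 91 mm (grip here from above), then a rigid brown-red bulb 15 mm thick, its top at 112 mm. Origin: centre of the underside; z up; round, yaw means nothing
- dropper_large: largest of four dropper bottles: amber, white label, loose, upright, 56 mm diameter, about 200 g; shoulder slopes in to a 15 mm neck 88 mm above the underside; black collar 28 mm in diameter from 91 to 111 mm (grip here from above), then a rigid brown-red bulb 15 mm thick, its top at 132 mm. Origin: centre of the underside; z up; round, yaw means nothing
- capped_narrow: a screw-cap bottle, no dropper, to be left alone: amber, white label, loose, 36 mm in diameter, flat black cap 30 mm in diameter and no bulb, 80 mm high in all. Origin: centre of its underside; z up; its yaw means nothing
- capped_wide: a screw-cap bottle, no dropper, to be left alone: amber, white label, loose, 50 mm in diameter, flat black cap 38 mm in diameter and no bulb, 98 mm high in all. Origin: centre of its underside; z up; its yaw means nothing
- dish_tiny: the smallest of the four drip dishes, for the smallest dropper bottle: shallow round bare steel dish fixed to the bench, 44 mm inside and 49 mm outside diameter, rim 9 mm above the bench, flat floor 3 mm above the bench, empty at the start. Origin: centre of its underside, at bench height; z up; its yaw means nothing
- dish_small: the second smallest of the four drip dishes, for the second smallest dropper bottle: shallow round bare steel dish fixed to the bench, 56 mm inside and 61 mm outside diameter, rim 9 mm above the bench, flat floor 3 mm above the bench, empty at the start. Origin: centre of its underside, at bench height; z up; its yaw means nothing
- dish_medium: the second largest of the four drip dishes, for the second largest dropper bottle: shallow round bare steel dish fixed to the bench, 70 mm inside and 75 mm outside diameter, rim 9 mm above the bench, flat floor 3 mm above the bench, empty at the start. Origin: centre of its underside, at bench height; z up; its yaw means nothing
- dish_large: the largest of the four drip dishes, for the largest dropper bottle: shallow round bare steel dish fixed to the bench, 86 mm inside and 91 mm outside diameter, rim 9 mm above the bench, flat floor 3 mm above the bench, empty at the start. Origin: centre of its underside, at bench height; z up; its yaw means nothing
Mind the look-alikes: they are no part of the job. What is shaped like the dropper_tiny but yellow is not meant.

How it is judged:
At the end, for the whole second after the job is handed in: Each dropper bottle rests upright (0.1 rad) on the floor of the dish of its size rank, inside the rim (centres within 11.5, 12.5, 14.5, 16.5 mm, smallest to largest; underside 1 to 6 mm above the bench), released; screw-cap bottles within 20 mm of their start (horizontal distance between dropper_tiny and dish_tiny below 0.0115 m and z of dropper_tiny in the frame of dish_tiny between 0.001 and 0.006 m and angle between each of dropper_tiny, dropper_small, dropper_medium, dropper_large's own z axis and vertical below 0.1 rad and linear speed of each of dropper_tiny, dropper_small, dropper_medium, dropper_large below 0.02 m/s and horizontal distance between dropper_small and dish_small below 0.0125 m and z of dropper_small in the frame of dish_small between 0.001 and 0.006 m and horizontal distance between dropper_medium and dish_medium below 0.0145 m and z of dropper_medium in the frame of dish_medium between 0.001 and 0.006 m and horizontal distance between dropper_large and dish_large below 0.0165 m and z of dropper_large in the frame of dish_large between 0.001 and 0.006 m and distance of each of capped_narrow, capped_wide from where it was at the start of the episode below 0.02 m); the robot touches nothing.
It fails at once if a bottle is tipped over (leans more than 0.6 rad) (angle between any of dropper_tiny, dropper_small, dropper_medium, dropper_large, capped_narrow, capped_wide's own z axis and vertical above 0.6 rad).
It fails at once if a screw-cap bottle is moved by more than 20 mm (distance of any of capped_narrow, capped_wide from where it was at the start of the episode above 0.02 m).
It fails at once if a dropper bottle is let fall (out of the fingers and faster than 0.5 m/s, a drop of some 13 mm) ((linear speed of dropper_tiny above 0.5 m/s and contact force between the fingers and dropper_tiny below 0.1 N) or (linear speed of dropper_small above 0.5 m/s and contact force between the fingers and dropper_small below 0.1 N) or (linear speed of dropper_medium above 0.5 m/s and contact force between the fingers and dropper_medium below 0.1 N) or (linear speed of dropper_large above 0.5 m/s and contact force between the fingers and dropper_large below 0.1 N)).
It fails at once if a dropper bottle is pressed or struck against its dish with more than 40 N (contact force between dropper_tiny and dish_tiny above 40 N or contact force between dropper_small and dish_small above 40 N or contact force between dropper_medium and dish_medium above 40 N or contact force between dropper_large and dish_large above 40 N).
It also fails if it takes over 120 s, if anything falls off the work surface, if the arm or the gripper's body presses on something with over 40 N, if the wrist force passes 120 N, or if a joint passes its speed limit or range.

ROBOT

A 6-joint arm with a two-finger parallel gripper is mounted at the origin on the work surface. World frame = base frame: x ahead of the robot, y to its left, z up, the work surface at z = 0. Lengths are in m, angles in rad, forces in N, time in s.
With the tool pointing down it reaches from about 0.35 to 0.775 m from the base axis. Payload 5.5 kg.
Tool frame: the origin (TCP) lies midway between the tips of the shut fingers; the grasp point (between the pads) lies 19 mm behind it (env.hold_point_z is the distance from the TCP to the grasp point, in m); z points along the fingers, y is the line along which they close (so a half turn about z gives the same grasp; the last joint's range is limited). The gripper opens to 85 mm and grips with 20 to 120 N. Pads are 22 mm wide; open, the fingers measure 114 mm over their backs; the gripper's body (76 mm by 85 mm) begins 54 mm behind the grasp point. The pads swing forward as they close: fully open they stand 13 mm farther back than shut.
Start: joints at [0.982, 0.313, 0.046, 1.304, 0, 1.431], TCP at [0.25, 0.518, 0.231] pointing down, gripper open.
Joint ranges: [-2.76, 2.76], [-0.86, 1.69], [-1.03, 1.26], [-2.2, 2.34], [-1.47, 1.5], [-3.14, 3.14]. Speed limits (rad/s): [2.57, 2.57, 3.14, 3.14, 3.14, 3.14].

INTERFACE

Orientations are given as a unit quaternion [w, x, y, z].
In Python, from workcell import env, read_camera gives the robot as it stands. The module is installed in compiled form; this text tells all that it offers.
- The arm moves only by the tool carry_out, never from a script. Its argument "moves" is a list of rows, each an object of numbers: "tx", "ty", "tz": the shift along the world's x, y, z in cm; "wx", "wy", "wz": the turn, a rotation vector about the world's x, y, z in rad; "claw": the closure, from -1 (fully open) to 1 (shut). A call has 1 to 8 rows; each row shifts and turns the commanded pose from where the row before left it; what a row does not reach is not made up. A row lasts 1/8 s, in which the tool goes at most 62.5 mm and 10.7 degrees, less where a joint would pass 70% of its speed; a pose out of reach is approached as far as the arm can. A call is refused whole if a number of a shift passes 6.25 or a number of a turn 0.188, either way. A call with a gripper value outside its range is refused whole. The fingers move at their own pace and stop on an object; "newtons" is the grip in N (left out, the last holds). Time passes only in rows, so rows that do not move let the fingers close. It gives the time, the measured TCP pose, the force, the opening and the grip force at its end, in the units of the state.
- env.get_state(): the state, without advancing time (a new reading comes with each control period).
- read_camera(name): name is "side" or "top" or "wrist"; returns a dict with "image" (420x560x3 uint8, blue, green, red), "z_map" (420x560 float32, m along the optical axis (not along the pixel's ray), 0 where there is no reading), "fx", "fy", "cx", "cy" (pixels), "camera_from_world" (4x4, takes a point from world to camera coordinates); the wrist camera has in their place "hand_eye" (4x4, takes a point from camera to tool coordinates, whose origin is the TCP and whose axes are the flange's). Camera axes: x right, y down, z forward; pixel columns grow to the right and rows downward; lengths in m; the calibration is good to about 2 mm. A picture is of the moment at which its call begins: read the wrist's pose just before it.
- env.hand_in(): hands the job in; it is judged then, once.
The state is a dict: "clock": time; "joint_pos": joint angles; "qvel": joint speeds; "tau": joint torques, N m; "tcp_pos": TCP position; "orientation": TCP orientation; "wrist_force": force on the tool from outside, world axes, zero at the start; "ft_torque": the same for the moment, N m; "finger_gap": finger opening in m; "grip_force": force on a finger pad.
Only numpy, scipy, OpenCV 4.12 (cv2) and the standard library are available. Lean on these libraries where they do the work, as an engineer would, in place of code of your own. Each camera call takes 0.05 s, during which the arm holds its last target. There are 200 camera calls.

## Working session

There is one attempt and no reset: what is moved stays moved. The work goes in short steps, Python scripts to look and compute and a tool call to move; the robot and the scene stay as the last step left them, time stands still between calls to the robot, and variables do not carry over. Pictures are saved under pics/ and viewed, at most 14 in all, crops included, and the job is handed in when it is done.

Besides the shell and the picture viewer there is one more tool, called after ">>>" by a JSON object that holds its "name" and its "arguments", one argument or row to a line. carry_out: Moves the arm, as the interface text tells. Its arguments: {"type":"object","properties":{"moves":{"type":"array","items":{"type":"object","properties":{"tx":{"type":"number"},"ty":{"type":"number"},"tz":{"type":"number"},"wx":{"type":"number"},"wy":{"type":"number"},"wz":{"type":"number"},"claw":{"type":"number"}}}},"newtons":{"type":"number"}},"required":["moves"]}

```bash
mkdir -p pics; cat > h.py <<'E'
import numpy as np, cv2
from workcell import env, read_camera
def ray(c,u,v):
    T=np.linalg.inv(c["camera_from_world"]); d=T[:3,:3]@np.array([(u-c["cx"])/c["fx"],(v-c["cy"])/c["fy"],1]); return T[:3,3],d
def plane(c,u,v,z):
    o,d=ray(c,u,v); return o+d*(z-o[2])/d[2]
def cloud(c):
    v,u=np.mgrid[:420,:560]; z=c["z_map"]; p=np.stack([(u-c["cx"])/c["fx"]*z,(v-c["cy"])/c["fy"]*z,z],-1)
    T=np.linalg.inv(c["camera_from_world"]); w=p@T[:3,:3].T+T[:3,3]; w[z==0]=np.nan; return w
E
python3 - <<'E'
from h import *
print(env.get_state(), env.hold_point_z)
for n in("top","side"):
    c=read_camera(n); cv2.imwrite(f"pics/{n}0.png",c["image"]); np.savez(f"{n}0.npz",**c)
    print(n,c["fx"],c["cx"],c["cy"],np.linalg.inv(c["camera_from_world"]).round(3))
E
```

```text
{'clock': 0.0, 'joint_pos': array([ 9.82404539e-01,  3.14000416e-01,  4.49476753e-02,  1.30355980e+00,
       -1.42598911e-05,  1.43121428e+00]), 'qvel': array([-1.11653289e-03,  1.97122697e-04,  1.61780740e-03, -1.09789636e-04,
       -1.19007451e-03, -7.81204273e-06]), 'tau': array([ 1.26066301e-03, -4.80628288e+01,  2.98533583e+01,  1.93075184e-02,
        3.32000786e-05, -1.71234877e-06]), 'tcp_pos': array([0.24920647, 0.51762489, 0.23039604]), 'orientation': array([-3.16625341e-04,  2.22526094e-01,  9.74926311e-01, -8.51149400e-04]), 'wrist_force': array([-0.9299078 ,  0.25688992, -0.19006969]), 'ft_torque': array([ 0.04050391,  0.04135414, -0.01995133]), 'grip_force': 0.0, 'finger_gap': 0.08510009949818582} 0.0187
top 413.72127804780285 283.6064584847587 216.35427520142866 [[ 0.012 -0.992  0.125  0.394]
 [-1.    -0.009  0.027 -0.018]
 [-0.026 -0.126 -0.992  1.152]
 [ 0.     0.     0.     1.   ]]
side 473.88360234732147 276.8591310363626 203.84399346100946 [[ 0.936 -0.244  0.256  0.268]
 [-0.353 -0.624  0.697 -0.702]
 [-0.01  -0.742 -0.67   0.726]
 [ 0.     0.     0.     1.   ]]
```

View pics/top0.png

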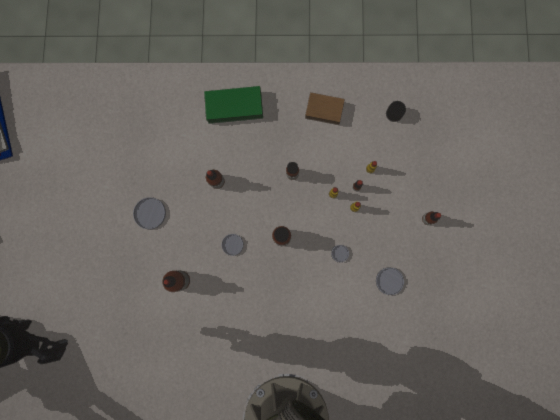

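View pics/side0.png

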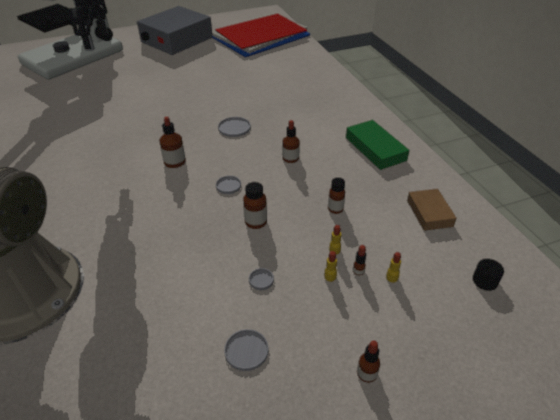

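Top view candidates:
- **Droppers:** (174,281), (214,177), (432,217) and (358,185).
- **Yellow look-alikes near the tiny one:** (334,192), (356,207) and (372,167).
- **Capped:** (293,170) narrow and (282,235) wide.
- **Dishes:** (150,213), (391,281), (233,244) and (341,253).

The amber bottle at (358,185) is the tiny one, because the other three of that shape are yellow. Next I measure positions and enlarge that area.

```bash
cat > m.py <<'E'
from h import *
cams={n:dict(np.load(f"{n}0.npz")) for n in("top","side")}
# triangulated bulbs: red blobs in both views
blobs={}
for n,c in cams.items():
    hsv=cv2.cvtColor(c["image"],cv2.COLOR_BGR2HSV); h,s,v=cv2.split(hsv)
    m=(((h<7)|(h>172))&(s>110)&(v>70)).astype(np.uint8)
    k,_,st,ce=cv2.connectedComponentsWithStats(m); blobs[n]=[(ce[i],st[i,4]) for i in range(1,k) if 4<st[i,4]<150]
    print(n,[(b[0].round(1).tolist(),int(b[1])) for b in blobs[n]])
for a,_ in blobs["top"]:
    for b,_ in blobs["side"]:
        o,d=ray(cams["top"],*a);p,e=ray(cams["side"],*b)
        t=np.linalg.lstsq(np.stack([d,-e],1),p-o,rcond=None)[0]
        x,y=o+d*t[0],p+e*t[1]
        if np.linalg.norm(x-y)<.008 and .03<x[2]<.15: print("bulb",a.round(),b.round(),((x+y)/2).round(4),np.linalg.norm(x-y).round(4))
for n,c in cams.items():
    W=cloud(c); g=c["image"]
    b=g.astype(int); m=((W[...,2]>-.01)&(W[...,2]<.02)&(b[...,0]-b[...,2]>8)).astype(np.uint8)
    m=cv2.morphologyEx(m,cv2.MORPH_CLOSE,np.ones((5,5)))
    for q in cv2.findContours(m,cv2.RETR_EXTERNAL,cv2.CHAIN_APPROX_NONE)[0]:
        if 150<cv2.contourArea(q)<2500:
            P=np.array([plane(c,*x[0],.008)[:2] for x in q]).astype(np.float32)
            (cx,cy),ax,_=cv2.fitEllipse(P); print(n,"dish",q[:,0].mean(0).round(),round(cx,4),round(cy,4),np.round(ax,3))
    # tall things
    m=((W[...,2]>.025)&(W[...,2]<.2)).astype(np.uint8); k,l,st,ce=cv2.connectedComponentsWithStats(m)
    for i in range(1,k):
        if 25<st[i,4]<3000:
            q=W[l==i]; zt=np.percentile(q[:,2],97); print(n,"tall",ce[i].round(),st[i,4],"zmax",zt.round(3),"xy",np.nanmedian(q[q[:,2]>zt-.012],0)[:2].round(3))
for n,(x0,y0,x1,y1) in {"top":(310,140,390,230),"side":(310,210,420,300)}.items():
    cv2.imwrite(f"pics/{n}crop.png",cv2.resize(cams[n]["image"][y0:y1,x0:x1],None,fx=6,fy=6,interpolation=2))
E
python3 m.py; python3 -c "
import cv2,numpy as np
a=cv2.imread('pics/topcrop.png');b=cv2.imread('pics/sidecrop.png');a=cv2.resize(a,(400,450));b=cv2.resize(b,(400,450));cv2.imwrite('pics/tinycrop.png',np.hstack([a,b]))"
```

```text
top [([374.1, 163.0], 12), ([208.6, 172.4], 13), ([359.3, 182.0], 13), ([334.9, 189.4], 11), ([357.5, 203.7], 12), ([437.9, 214.6], 17), ([165.3, 281.5], 14)]
side [([165.8, 118.1], 9), ([290.3, 121.8], 10), ([336.6, 226.8], 19), ([361.8, 247.1], 21), ([331.9, 253.7], 20), ([397.0, 254.6], 21), ([373.4, 343.6], 36)]
bulb [374. 163.] [397. 255.] [ 0.6769 -0.229   0.0672] 0.0005
bulb [209. 172.] [290. 122.] [0.6391 0.2061 0.1067] 0.0009
bulb [359. 182.] [362. 247.] [ 0.625  -0.1891  0.0674] 0.0002
bulb [335. 189.] [337. 227.] [ 0.6043 -0.1242  0.0685] 0.0004
bulb [358. 204.] [332. 254.] [ 0.5662 -0.1836  0.0672] 0.0012
bulb [438. 215.] [373. 344.] [ 0.5366 -0.3863  0.0869] 0.0006
bulb [165. 282.] [166. 118.] [0.3587 0.2994 0.1272] 0.0009
top dish [  4. 131.] 0.7691 0.8306 [0.032 0.185]
top tall [233. 103.] 1681 zmax 0.04 xy [0.857 0.159]
top tall [324. 107.] 818 zmax 0.033 xy [ 0.848 -0.098]
top tall [396. 109.] 256 zmax 0.045 xy [ 0.838 -0.299]
top tall [  2. 143.] 48 zmax 0.03 xy [0.739 0.821]
top tall [372. 166.] 67 zmax 0.074 xy [ 0.675 -0.228]
top tall [292. 170.] 174 zmax 0.084 x
[... 676 characters left out ...]
] 2205 zmax 0.097 xy [0.253 0.984]
side tall [170. 142.] 735 zmax 0.125 xy [0.358 0.295]
side tall [377. 140.] 1374 zmax 0.038 xy [0.854 0.149]
side tall [290. 140.] 437 zmax 0.108 xy [0.636 0.201]
side tall [337. 192.] 414 zmax 0.082 xy [ 0.66  -0.014]
side tall [254. 202.] 795 zmax 0.099 xy [0.479 0.012]
side tall [431. 205.] 1023 zmax 0.031 xy [ 0.847 -0.104]
side tall [336. 235.] 175 zmax 0.072 xy [ 0.602 -0.128]
side tall [360. 256.] 193 zmax 0.072 xy [ 0.622 -0.192]
side tall [331. 262.] 198 zmax 0.071 xy [ 0.564 -0.187]
side tall [395. 263.] 199 zmax 0.072 xy [ 0.674 -0.232]
side tall [489. 270.] 540 zmax 0.042 xy [ 0.835 -0.302]
side tall [370. 359.] 563 zmax 0.091 xy [ 0.534 -0.389]
```

View pics/tinycrop.png

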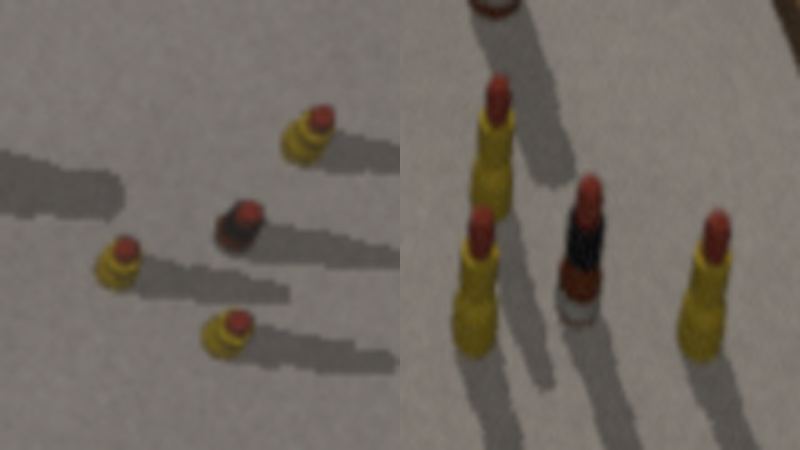

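The crop confirms it: the one amber bottle with a black collar, about (358,185) top and (361,256) side, stands among three yellow ones. Bulb heights of 67, 87, 107 and 127 mm fit tiny, small, medium and large. Dishes next.

```bash
cat > d.py <<'E'
from h import *
cams={n:dict(np.load(f"{n}0.npz")) for n in("top","side")}
seeds={"top":[(150,213),(391,281),(233,244),(341,253)],"side":[(234,127),(247,350),(229,185),(262,280)]}
for n,c in cams.items():
    b=c["image"].astype(int); dd=cv2.GaussianBlur((b[...,0]-b[...,2]).astype(np.float32),(3,3),0)
    for u,v in seeds[n]:
        m=(dd>3).astype(np.uint8); k,l,st,ce=cv2.connectedComponentsWithStats(m)
        w=l[v-6:v+7,u-6:u+7]; w=w[w>0]
        if not len(w): print(n,u,v,"none",dd[v,u],dd[v-30,u-30]);continue
        i=np.bincount(w).argmax(); q=max(cv2.findContours((l==i).astype(np.uint8),cv2.RETR_EXTERNAL,cv2.CHAIN_APPROX_NONE)[0],key=len)
        P=np.array([plane(c,*x[0],.008)[:2] for x in cv2.convexHull(q)]).astype(np.float32)
        print(n,(u,v),st[i],np.round(cv2.fitEllipse(P)[0],4),np.round(cv2.fitEllipse(P)[1],3),np.round(cv2.minEnclosingCircle(P)[1]*2,3), "depth z",np.nanmedian(cloud(c)[v-3:v+4,u-3:u+4,2]).round(4))
E
python3 d.py
```

```text
top (150, 213) [136 199  29  29 648] [0.545  0.3894] [0.08  0.082] 0.083 depth z 0.0038
top (391, 281) [378 269  25  25 502] [ 0.3651 -0.2783] [0.067 0.068] 0.07 depth z 0.0043
top (233, 244) [224 235  19  19 271] [0.4594 0.1525] [0.05  0.052] 0.053 depth z 0.0042
top (341, 253) [334 246  14  15 170] [ 0.4381 -0.1443] [0.039 0.04 ] 0.041 depth z 0.0046
side (234, 127) [221 121  24  13 162] [0.5408 0.384 ] [0.064 0.068] 0.069 depth z 0.0038
side (247, 350) [240 336  16  15  85] [ 0.3705 -0.2693] [0.023 0.031] 0.032 depth z 0.0032
side (229, 185) [223 180  16  10  79] [0.4635 0.1498] [0.03  0.042] 0.042 depth z 0.0031
side (262, 280) [251 277   9   9  39] [ 0.4253 -0.1477] [0.015 0.022] 0.021 depth z 0.0034
```

>>> {"name": "carry_out", "arguments": {
  "moves": [
    {"tx":1.37,"ty":-2.74,"claw":-0.4},
    {"tx":1.37,"ty":-2.74,"claw":-0.4},
    {"tx":1.37,"ty":-2.74,"claw":-0.4},
    {"tx":1.37,"ty":-2.74,"claw":-0.4},
    {"tx":1.37,"ty":-2.74,"claw":-0.4},
    {"tx":1.37,"ty":-2.74,"claw":-0.4},
    {"tx":1.37,"ty":-2.74,"claw":-0.4},
    {"tx":1.37,"ty":-2.74,"claw":-0.4}
  ],
  "newtons": 40
}}

```text
invalid input at $.moves[0]: expected keys tx, ty, tz, wx, wy, wz, claw
```

```bash
cat >> h.py <<'E'
from scipy.spatial.transform import Rotation as Ro
def wrist():
    s=env.get_state(); c=read_camera("wrist"); T=np.eye(4); w=s["orientation"]
    T[:3,:3]=Ro.from_quat([w[1],w[2],w[3],w[0]]).as_matrix(); T[:3,3]=s["tcp_pos"]
    c["camera_from_world"]=np.linalg.inv(T@c["hand_eye"]); return c,s
E
python3 - <<'E'
from h import *
c,s=wrist(); cv2.imwrite("pics/w1.png",c["image"]); print(s["tcp_pos"],s["finger_gap"],c["hand_eye"].round(3))
np.savez("w1.npz",**c)
W=cloud(c)
m=(W[...,2]>.112)&(W[...,2]<.14)&(abs(W[...,0]-.358)<.05)&(abs(W[...,1]-.298)<.05)
print(m.sum(),np.nanmean(W[m],0),np.nanmin(W[m],0),np.nanmax(W[m],0))
E
```

```text
[0.24923618 0.51767154 0.2304892 ] 0.08507093516845221 [[-0.    -0.952 -0.307  0.079]
 [ 1.    -0.     0.001  0.001]
 [-0.001 -0.307  0.952 -0.141]
 [ 0.     0.     0.     1.   ]]<stdin>:6: RuntimeWarning: Mean of empty slice
Traceback (most recent call last):
ValueError: zero-size array to reduction operation fmin which has no identity
```

View pics/w1.png

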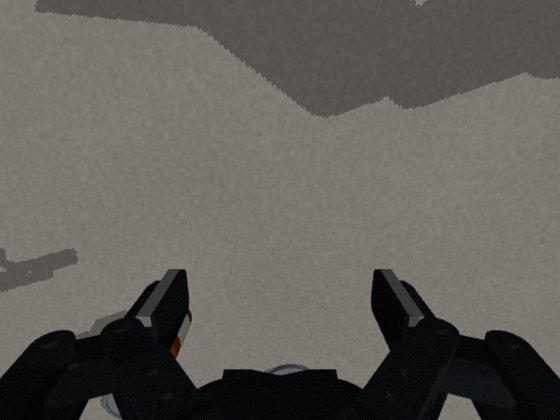

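The call was refused because every row needs all the keys, so this picture shows only the start pose: fingers at (165,300) and (395,300), with a bottle partly hidden at (185,330). I'll resend the move.

>>> {"name": "carry_out", "arguments": {
  "moves": [
    {"tx":1.37,"ty":-2.74,"tz":0,"wx":0,"wy":0,"wz":0,"claw":-0.4},
    {"tx":1.37,"ty":-2.74,"tz":0,"wx":0,"wy":0,"wz":0,"claw":-0.4},
    {"tx":1.37,"ty":-2.74,"tz":0,"wx":0,"wy":0,"wz":0,"claw":-0.4},
    {"tx":1.37,"ty":-2.74,"tz":0,"wx":0,"wy":0,"wz":0,"claw":-0.4},
    {"tx":1.37,"ty":-2.74,"tz":0,"wx":0,"wy":0,"wz":0,"claw":-0.4},
    {"tx":1.37,"ty":-2.74,"tz":0,"wx":0,"wy":0,"wz":0,"claw":-0.4},
    {"tx":1.37,"ty":-2.74,"tz":0,"wx":0,"wy":0,"wz":0,"claw":-0.4},
    {"tx":1.37,"ty":-2.74,"tz":0,"wx":0,"wy":0,"wz":0,"claw":-0.4}
  ],
  "newtons": 40
}}

```text
clock: 1.15
tcp_pos: [0.3593, 0.2979, 0.2311]
orientation: [-0.0, 0.222, 0.975, -0.0]
wrist_force: [-0.0, 0.2, 0.4]
finger_gap: 0.0599
grip_force: 0.0
```

```bash
python3 - <<'E'
from h import *
c,s=wrist(); cv2.imwrite("pics/w2.png",c["image"]); print(s["tcp_pos"],s["finger_gap"])
W=cloud(c)
for lo,hi in((.114,.14),(.09,.11)):
    m=(W[...,2]>lo)&(W[...,2]<hi)&(abs(W[...,0]-.358)<.05)&(abs(W[...,1]-.298)<.05)
    if m.any(): v,u=np.nonzero(m); print(m.sum(),u.mean(),v.mean(),np.nanmedian(W[m],0),np.percentile(W[m],2,0),np.percentile(W[m],98,0))
E
```

```text
[0.35930605 0.29788795 0.23112826] 0.05987556747742168
267 280.3183520599251 207.10861423220973 [0.35759255 0.30033242 0.12858578] [0.35300471 0.29336884 0.11605557] [0.36480377 0.30601177 0.13108797]
435 280.37931034482756 197.11494252873564 [0.35335689 0.30306433 0.10914882] [0.34627441 0.28729036 0.09233511] [0.37191632 0.31265527 0.10996207]
```

View pics/w2.png

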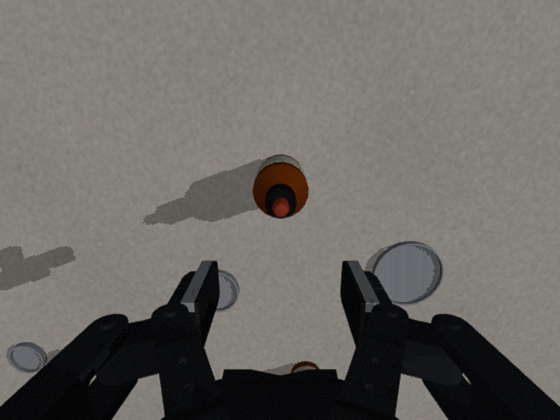

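The wrist view has the large bottle's bulb at (280,207), centred between the fingers at (205,300) and (355,300). Its position agrees with the other views, so I descend, grip and lift a little.

>>> {"name": "carry_out", "arguments": {
  "moves": [
    {"tx":0,"ty":0,"tz":-3,"wx":0,"wy":0,"wz":0,"claw":-0.4},
    {"tx":0,"ty":0.05,"tz":-4,"wx":0,"wy":0,"wz":0,"claw":-0.4},
    {"tx":0,"ty":0.05,"tz":-4,"wx":0,"wy":0,"wz":0,"claw":-0.4},
    {"tx":0,"ty":0,"tz":-2.5,"wx":0,"wy":0,"wz":0,"claw":-0.4},
    {"tx":0,"ty":0,"tz":-1.3,"wx":0,"wy":0,"wz":0,"claw":-0.4},
    {"tx":0,"ty":0,"tz":0,"wx":0,"wy":0,"wz":0,"claw":-0.2},
    {"tx":0,"ty":0,"tz":0,"wx":0,"wy":0,"wz":0,"claw":0.1},
    {"tx":0,"ty":0,"tz":0,"wx":0,"wy":0,"wz":0,"claw":0.3}
  ],
  "newtons": 40
}}

```text
clock: 2.2
tcp_pos: [0.3599, 0.3003, 0.0844]
orientation: [0.001, 0.222, 0.975, 0.001]
wrist_force: [0.2, -0.6, 0.1]
finger_gap: 0.0299
grip_force: 0.3
```

>>> {"name": "carry_out", "arguments": {
  "moves": [
    {"tx":0,"ty":0,"tz":0,"wx":0,"wy":0,"wz":0,"claw":0.6},
    {"tx":0,"ty":0,"tz":0,"wx":0,"wy":0,"wz":0,"claw":0.6},
    {"tx":0,"ty":0,"tz":0,"wx":0,"wy":0,"wz":0,"claw":0.6},
    {"tx":0,"ty":0,"tz":0.5,"wx":0,"wy":0,"wz":0,"claw":0.6},
    {"tx":0,"ty":0,"tz":1.5,"wx":0,"wy":0,"wz":0,"claw":0.6}
  ]
}}

```text
clock: 2.82
tcp_pos: [0.3583, 0.2995, 0.1033]
orientation: [-0.001, 0.223, 0.975, -0.001]
wrist_force: [0.3, 0.1, -1.7]
finger_gap: 0.0267
grip_force: 39.5
```

>>> {"name": "carry_out", "arguments": {
  "moves": [
    {"tx":0.5,"ty":0.3,"tz":2,"wx":0,"wy":0,"wz":0,"claw":0.6},
    {"tx":2,"ty":1,"tz":1,"wx":0,"wy":0,"wz":0,"claw":0.6},
    {"tx":3.2,"ty":1.5,"tz":0,"wx":0,"wy":0,"wz":0,"claw":0.6},
    {"tx":3.7,"ty":1.8,"tz":0,"wx":0,"wy":0,"wz":0,"claw":0.6},
    {"tx":3.7,"ty":1.8,"tz":0,"wx":0,"wy":0,"wz":0,"claw":0.6},
    {"tx":3.2,"ty":1.5,"tz":0,"wx":0,"wy":0,"wz":0,"claw":0.6},
    {"tx":2,"ty":0.9,"tz":0,"wx":0,"wy":0,"wz":0,"claw":0.6},
    {"tx":0.4,"ty":0.2,"tz":0,"wx":0,"wy":0,"wz":0,"claw":0.6}
  ]
}}

```text
clock: 3.82
tcp_pos: [0.5472, 0.3903, 0.1334]
orientation: [0.0, 0.223, 0.975, 0.0]
wrist_force: [-0.1, -1.1, -1.5]
finger_gap: 0.0262
grip_force: 39.7
```

```bash
python3 - <<'E'
from h import *
s=env.get_state(); print(s["tcp_pos"],s["wrist_force"],s["finger_gap"])
c=read_camera("side"); cv2.imwrite("pics/s1.png",cv2.resize(c["image"][40:200,130:370],None,fx=3,fy=3,interpolation=2))
E
```

```text
[0.54724062 0.39026872 0.13338348] [-0.1428716  -1.08365534 -1.49590493] 0.026189679322514186
```

View pics/s1.png

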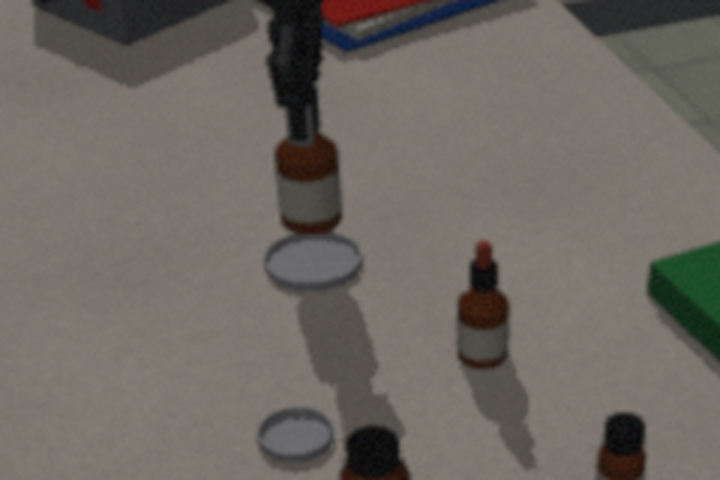

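The large bottle hangs upright at crop (310,185), above its dish at (313,262). Lowering it now.

>>> {"name": "carry_out", "arguments": {
  "moves": [
    {"tx":-0.1,"ty":0,"tz":-1.5,"wx":0,"wy":0,"wz":0,"claw":0.6},
    {"tx":0,"ty":0,"tz":-1.5,"wx":0,"wy":0,"wz":0,"claw":0.6},
    {"tx":0,"ty":0,"tz":-0.8,"wx":0,"wy":0,"wz":0,"claw":0.6},
    {"tx":0,"ty":0,"tz":-0.4,"wx":0,"wy":0,"wz":0,"claw":0.6},
    {"tx":0,"ty":0,"tz":-0.2,"wx":0,"wy":0,"wz":0,"claw":0.6},
    {"tx":0,"ty":0,"tz":-0.1,"wx":0,"wy":0,"wz":0,"claw":0.6},
    {"tx":0,"ty":0,"tz":0,"wx":0,"wy":0,"wz":0,"claw":0.6}
  ]
}}

```text
clock: 4.75
tcp_pos: [0.5453, 0.39, 0.0886]
orientation: [0.0, 0.223, 0.975, 0.0]
wrist_force: [-0.6, -0.9, -2.0]
finger_gap: 0.0267
grip_force: 39.7
```

>>> {"name": "carry_out", "arguments": {
  "moves": [
    {"tx":0,"ty":0,"tz":-0.1,"wx":0,"wy":0,"wz":0,"claw":0.6},
    {"tx":0,"ty":0,"tz":0,"wx":0,"wy":0,"wz":0,"claw":0.6}
  ]
}}

```text
clock: 5.0
tcp_pos: [0.5453, 0.39, 0.0876]
orientation: [0.0, 0.223, 0.975, 0.0]
wrist_force: [-0.0, 0.4, -1.0]
finger_gap: 0.0268
grip_force: 39.9
```

>>> {"name": "carry_out", "arguments": {
  "moves": [
    {"tx":0,"ty":0,"tz":-0.05,"wx":0,"wy":0,"wz":0,"claw":0.6},
    {"tx":0,"ty":0,"tz":0,"wx":0,"wy":0,"wz":0,"claw":0.3},
    {"tx":0,"ty":0,"tz":0,"wx":0,"wy":0,"wz":0,"claw":0.1},
    {"tx":0,"ty":0,"tz":0,"wx":0,"wy":0,"wz":0,"claw":-0.3},
    {"tx":0,"ty":0,"tz":2,"wx":0,"wy":0,"wz":0,"claw":-0.3},
    {"tx":0,"ty":0,"tz":4,"wx":0,"wy":0,"wz":0,"claw":-0.3},
    {"tx":0,"ty":0,"tz":4,"wx":0,"wy":0,"wz":0,"claw":-0.3},
    {"tx":0,"ty":0,"tz":1,"wx":0,"wy":0,"wz":0,"claw":-0.3}
  ]
}}

```text
clock: 6.0
tcp_pos: [0.5466, 0.3908, 0.2003]
orientation: [0.002, 0.222, 0.975, 0.002]
wrist_force: [0.5, -0.1, -0.2]
finger_gap: 0.0556
grip_force: 0.0
```

>>> {"name": "carry_out", "arguments": {
  "moves": [
    {"tx":1.0,"ty":-2.0,"tz":0,"wx":0,"wy":0,"wz":0,"claw":-0.3},
    {"tx":1.8,"ty":-3.5,"tz":0,"wx":0,"wy":0,"wz":0,"claw":-0.3},
    {"tx":1.8,"ty":-3.7,"tz":0,"wx":0,"wy":0,"wz":0,"claw":-0.3},
    {"tx":1.8,"ty":-3.7,"tz":0,"wx":0,"wy":0,"wz":0,"claw":-0.3},
    {"tx":1.8,"ty":-3.5,"tz":0,"wx":0,"wy":0,"wz":0,"claw":-0.3},
    {"tx":1.1,"ty":-2.0,"tz":-2,"wx":0,"wy":0,"wz":0,"claw":-0.3},
    {"tx":0,"ty":0,"tz":-2,"wx":0,"wy":0,"wz":0,"claw":-0.3},
    {"tx":0,"ty":0,"tz":0,"wx":0,"wy":0,"wz":0,"claw":-0.3}
  ]
}}

```text
clock: 7.0
tcp_pos: [0.6362, 0.2037, 0.1528]
orientation: [-0.003, 0.223, 0.975, -0.002]
wrist_force: [0.2, -0.4, -0.4]
finger_gap: 0.0554
grip_force: 0.0
```

```bash
python3 - <<'E'
from h import *
c,s=wrist(); print(s["tcp_pos"])
W=cloud(c)
m=(W[...,2]>.098)&(W[...,2]<.125)&(abs(W[...,0]-.639)<.025)&(abs(W[...,1]-.206)<.025)
v,u=np.nonzero(m); print(m.sum(),u.mean(),v.mean(),np.nanmedian(W[m],0),np.percentile(W[m],2,0),np.percentile(W[m],98,0))
t=read_camera("top"); W=cloud(t); m=(W[...,2]>.115)&(W[...,2]<.145)&(abs(W[...,0]-.545)<.04)&(abs(W[...,1]-.39)<.04)
print(np.median(W[m],0))
E
```

```text
[0.63615755 0.20365775 0.15279306]
418 283.6531100478469 238.8732057416268 [0.63759454 0.20633047 0.10856396] [0.63312487 0.19973749 0.09913353] [0.64462793 0.21213875 0.11106743]
[nan nan nan]
  return _methods._mean(a, axis=axis, dtype=dtype,
  ret = um.true_divide(
```

>>> {"name": "carry_out", "arguments": {
  "moves": [
    {"tx":0,"ty":0,"tz":-3,"wx":0,"wy":0,"wz":0,"claw":-0.3},
    {"tx":0,"ty":0,"tz":-3,"wx":0,"wy":0,"wz":0,"claw":-0.3},
    {"tx":0,"ty":0,"tz":-2.3,"wx":0,"wy":0,"wz":0,"claw":-0.3},
    {"tx":0,"ty":0,"tz":-1,"wx":0,"wy":0,"wz":0,"claw":-0.3},
    {"tx":0,"ty":0,"tz":0,"wx":0,"wy":0,"wz":0,"claw":-0.3},
    {"tx":0,"ty":0,"tz":0,"wx":0,"wy":0,"wz":0,"claw":0.1},
    {"tx":0,"ty":0,"tz":0,"wx":0,"wy":0,"wz":0,"claw":0.3},
    {"tx":0,"ty":0,"tz":0,"wx":0,"wy":0,"wz":0,"claw":0.4}
  ]
}}

```text
clock: 8.1
tcp_pos: [0.6386, 0.206, 0.0646]
orientation: [0.001, 0.223, 0.975, 0.0]
wrist_force: [-0.0, -0.1, 1.2]
finger_gap: 0.0253
grip_force: 0.0
```

>>> {"name": "carry_out", "arguments": {
  "moves": [
    {"tx":0,"ty":0,"tz":0,"wx":0,"wy":0,"wz":0,"claw":0.65},
    {"tx":0,"ty":0,"tz":0,"wx":0,"wy":0,"wz":0,"claw":0.65},
    {"tx":0,"ty":0,"tz":0,"wx":0,"wy":0,"wz":0,"claw":0.65}
  ]
}}

```text
clock: 8.48
tcp_pos: [0.6386, 0.2058, 0.0646]
orientation: [0.001, 0.223, 0.975, 0.0]
wrist_force: [-0.9, -0.6, 5.5]
finger_gap: 0.0225
grip_force: 39.1
```

>>> {"name": "carry_out", "arguments": {
  "moves": [
    {"tx":0,"ty":0,"tz":0.5,"wx":0,"wy":0,"wz":0,"claw":0.65},
    {"tx":0,"ty":0,"tz":1.5,"wx":0,"wy":0,"wz":0,"claw":0.65},
    {"tx":0,"ty":0,"tz":3,"wx":0,"wy":0,"wz":0,"claw":0.65},
    {"tx":0,"ty":0,"tz":4,"wx":0,"wy":0,"wz":0,"claw":0.65},
    {"tx":0,"ty":0,"tz":3,"wx":0,"wy":0,"wz":0,"claw":0.65},
    {"tx":-0.5,"ty":-1,"tz":2,"wx":0,"wy":0,"wz":0,"claw":0.65},
    {"tx":-1.2,"ty":-2.1,"tz":0,"wx":0,"wy":0,"wz":0,"claw":0.65},
    {"tx":-1.7,"ty":-3,"tz":0,"wx":0,"wy":0,"wz":0,"claw":0.65}
  ]
}}

```text
clock: 9.48
tcp_pos: [0.6035, 0.1442, 0.2039]
orientation: [-0.0, 0.222, 0.975, -0.0]
wrist_force: [0.3, -1.0, -1.2]
finger_gap: 0.0224
grip_force: 39.3
```

>>> {"name": "carry_out", "arguments": {
  "moves": [
    {"tx":-2,"ty":-3.5,"tz":0,"wx":0,"wy":0,"wz":0,"claw":0.65},
    {"tx":-2,"ty":-3.5,"tz":0,"wx":0,"wy":0,"wz":0,"claw":0.65},
    {"tx":-2,"ty":-3.5,"tz":0,"wx":0,"wy":0,"wz":0,"claw":0.65},
    {"tx":-2,"ty":-3.5,"tz":0,"wx":0,"wy":0,"wz":0,"claw":0.65},
    {"tx":-2,"ty":-3.5,"tz":0,"wx":0,"wy":0,"wz":0,"claw":0.65},
    {"tx":-2,"ty":-3.5,"tz":0,"wx":0,"wy":0,"wz":0,"claw":0.65},
    {"tx":-2,"ty":-3.5,"tz":0,"wx":0,"wy":0,"wz":0,"claw":0.65},
    {"tx":-2,"ty":-3.5,"tz":0,"wx":0,"wy":0,"wz":0,"claw":0.65}
  ]
}}

```text
clock: 10.48
tcp_pos: [0.4425, -0.1362, 0.2038]
orientation: [-0.0, 0.223, 0.975, 0.0]
wrist_force: [0.6, -0.2, -1.6]
finger_gap: 0.023
grip_force: 39.3
```

>>> {"name": "carry_out", "arguments": {
  "moves": [
    {"tx":-2,"ty":-3.5,"tz":0,"wx":0,"wy":0,"wz":0,"claw":0.65},
    {"tx":-2,"ty":-3.5,"tz":0,"wx":0,"wy":0,"wz":0,"claw":0.65},
    {"tx":-1.75,"ty":-3.3,"tz":0,"wx":0,"wy":0,"wz":0,"claw":0.65},
    {"tx":-1.3,"ty":-2.5,"tz":-1,"wx":0,"wy":0,"wz":0,"claw":0.65},
    {"tx":-0.7,"ty":-1.4,"tz":-2.5,"wx":0,"wy":0,"wz":0,"claw":0.65},
    {"tx":0,"ty":0,"tz":-3.5,"wx":0,"wy":0,"wz":0,"claw":0.65},
    {"tx":0,"ty":0,"tz":-2,"wx":0,"wy":0,"wz":0,"claw":0.65},
    {"tx":0,"ty":0,"tz":0,"wx":0,"wy":0,"wz":0,"claw":0.65}
  ]
}}

```text
clock: 11.48
tcp_pos: [0.3648, -0.2758, 0.1124]
orientation: [-0.002, 0.223, 0.975, 0.001]
wrist_force: [1.1, 1.0, -1.8]
finger_gap: 0.0225
grip_force: 39.3
```

```bash
python3 - <<'E'
from h import *
s=env.get_state(); print(s["tcp_pos"],s["wrist_force"],s["finger_gap"])
c=read_camera("side"); cv2.imwrite("pics/s2.png",cv2.resize(c["image"][80:420,120:480],None,fx=1.7,fy=1.7,interpolation=2))
E
```

```text
[ 0.36479127 -0.27584717  0.11239343] [ 1.0544271   1.0282402  -1.81349177] 0.022532253886998435
```

View pics/s2.png

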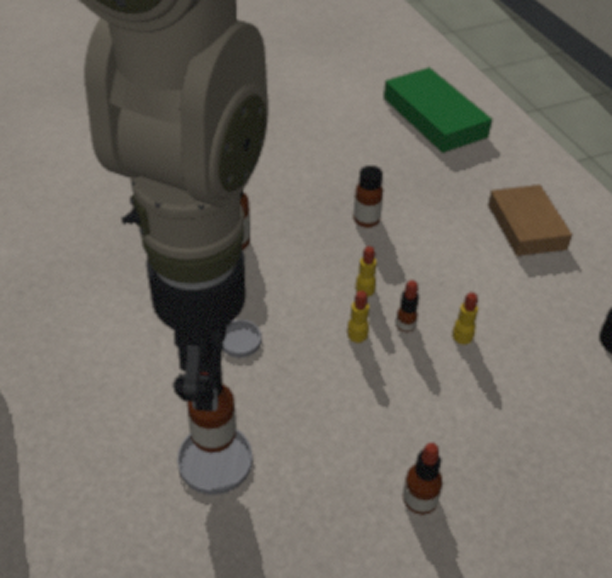

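The medium bottle is upright at (212,425), above its dish at (216,462). Lowering it.

>>> {"name": "carry_out", "arguments": {
  "moves": [
    {"tx":0,"ty":0,"tz":-1.5,"wx":0,"wy":0,"wz":0,"claw":0.65},
    {"tx":0,"ty":0,"tz":-1.4,"wx":0,"wy":0,"wz":0,"claw":0.65},
    {"tx":0,"ty":0,"tz":-0.8,"wx":0,"wy":0,"wz":0,"claw":0.65},
    {"tx":0,"ty":0,"tz":-0.4,"wx":0,"wy":0,"wz":0,"claw":0.65},
    {"tx":0,"ty":0,"tz":-0.2,"wx":0,"wy":0,"wz":0,"claw":0.65},
    {"tx":0,"ty":0,"tz":0,"wx":0,"wy":0,"wz":0,"claw":0.65},
    {"tx":0,"ty":0,"tz":0,"wx":0,"wy":0,"wz":0,"claw":0.65}
  ]
}}

```text
clock: 12.4
tcp_pos: [0.3668, -0.2773, 0.0711]
orientation: [0.0, 0.222, 0.975, -0.0]
wrist_force: [-0.1, -0.4, -1.0]
finger_gap: 0.0227
grip_force: 39.3
```

>>> {"name": "carry_out", "arguments": {
  "moves": [
    {"tx":0,"ty":0,"tz":-0.2,"wx":0,"wy":0,"wz":0,"claw":0.65},
    {"tx":0,"ty":0,"tz":-0.1,"wx":0,"wy":0,"wz":0,"claw":0.65},
    {"tx":0,"ty":0,"tz":0,"wx":0,"wy":0,"wz":0,"claw":0.65}
  ]
}}

```text
clock: 12.78
tcp_pos: [0.3665, -0.2771, 0.0677]
orientation: [-0.0, 0.223, 0.975, 0.0]
wrist_force: [0.1, -0.2, -1.1]
finger_gap: 0.0228
grip_force: 39.3
```

>>> {"name": "carry_out", "arguments": {
  "moves": [
    {"tx":0,"ty":0,"tz":-0.1,"wx":0,"wy":0,"wz":0,"claw":0.65},
    {"tx":0,"ty":0,"tz":-0.05,"wx":0,"wy":0,"wz":0,"claw":0.65},
    {"tx":0,"ty":0,"tz":0,"wx":0,"wy":0,"wz":0,"claw":0.65}
  ]
}}

```text
clock: 13.15
tcp_pos: [0.367, -0.2775, 0.0676]
orientation: [0.001, 0.222, 0.975, -0.0]
wrist_force: [-2.2, 1.4, 9.4]
finger_gap: 0.0226
grip_force: 40.4
```

>>> {"name": "carry_out", "arguments": {
  "moves": [
    {"tx":0,"ty":0,"tz":0.05,"wx":0,"wy":0,"wz":0,"claw":0.4},
    {"tx":0,"ty":0,"tz":0,"wx":0,"wy":0,"wz":0,"claw":0.1},
    {"tx":0,"ty":0,"tz":0,"wx":0,"wy":0,"wz":0,"claw":-0.1},
    {"tx":0,"ty":0,"tz":0,"wx":0,"wy":0,"wz":0,"claw":-0.1},
    {"tx":0,"ty":0,"tz":2,"wx":0,"wy":0,"wz":0,"claw":-0.1},
    {"tx":0,"ty":0,"tz":4,"wx":0,"wy":0,"wz":0,"claw":-0.1},
    {"tx":0,"ty":0,"tz":3,"wx":0,"wy":0,"wz":0,"claw":-0.1},
    {"tx":0,"ty":0,"tz":1,"wx":0,"wy":0,"wz":0,"claw":-0.1}
  ]
}}

```text
clock: 14.15
tcp_pos: [0.3674, -0.278, 0.1685]
orientation: [0.001, 0.223, 0.975, -0.001]
wrist_force: [0.3, 0.2, -0.6]
finger_gap: 0.047
grip_force: 0.0
```

>>> {"name": "carry_out", "arguments": {
  "moves": [
    {"tx":1.8,"ty":-1,"tz":0,"wx":0,"wy":0,"wz":0,"claw":-0.1},
    {"tx":3,"ty":-2,"tz":0,"wx":0,"wy":0,"wz":0,"claw":-0.1},
    {"tx":3.8,"ty":-2.4,"tz":0,"wx":0,"wy":0,"wz":0,"claw":-0.1},
    {"tx":3.8,"ty":-2.4,"tz":0,"wx":0,"wy":0,"wz":0,"claw":-0.1},
    {"tx":3,"ty":-2,"tz":0,"wx":0,"wy":0,"wz":0,"claw":-0.1},
    {"tx":1.6,"ty":-1.1,"tz":-2,"wx":0,"wy":0,"wz":0,"claw":-0.1},
    {"tx":0,"ty":0,"tz":-1,"wx":0,"wy":0,"wz":0,"claw":-0.1},
    {"tx":0,"ty":0,"tz":0,"wx":0,"wy":0,"wz":0,"claw":-0.1}
  ]
}}

```text
clock: 15.15
tcp_pos: [0.5351, -0.3848, 0.1347]
orientation: [-0.002, 0.223, 0.975, 0.001]
wrist_force: [-0.3, 0.7, -0.0]
finger_gap: 0.0472
grip_force: 0.0
```

```bash
python3 - <<'E'
from h import *
c,s=wrist(); print(s["tcp_pos"],s["joint_pos"].round(2))
W=cloud(c)
m=(W[...,2]>.078)&(W[...,2]<.105)&(abs(W[...,0]-.537)<.025)&(abs(W[...,1]+.386)<.025)
v,u=np.nonzero(m); print(m.sum(),u.mean(),v.mean(),np.nanmedian(W[m],0),np.percentile(W[m],2,0),np.percentile(W[m],98,0))
E
```

```text
[ 0.53506138 -0.38476707  0.1346819 ] [-0.75  0.52  0.12  1.18  0.   -0.3 ]
410 277.59268292682924 236.59756097560975 [ 0.53435801 -0.38482553  0.08859986] [ 0.52966742 -0.39173485  0.07971849] [ 0.54113914 -0.37928245  0.09094977]
```

>>> {"name": "carry_out", "arguments": {
  "moves": [
    {"tx":0,"ty":0,"tz":-3,"wx":0,"wy":0,"wz":0,"claw":-0.1},
    {"tx":0,"ty":0,"tz":-3,"wx":0,"wy":0,"wz":0,"claw":-0.1},
    {"tx":0,"ty":0,"tz":-2.2,"wx":0,"wy":0,"wz":0,"claw":-0.1},
    {"tx":0,"ty":0,"tz":-0.9,"wx":0,"wy":0,"wz":0,"claw":-0.1},
    {"tx":0,"ty":0,"tz":0,"wx":0,"wy":0,"wz":0,"claw":-0.1},
    {"tx":0,"ty":0,"tz":0,"wx":0,"wy":0,"wz":0,"claw":0.2},
    {"tx":0,"ty":0,"tz":0,"wx":0,"wy":0,"wz":0,"claw":0.4},
    {"tx":0,"ty":0,"tz":0,"wx":0,"wy":0,"wz":0,"claw":0.45}
  ]
}}

```text
clock: 16.2
tcp_pos: [0.5369, -0.3864, 0.0465]
orientation: [0.001, 0.223, 0.975, -0.0]
wrist_force: [0.6, 1.5, 0.1]
finger_gap: 0.0234
grip_force: 0.0
```

>>> {"name": "carry_out", "arguments": {
  "moves": [
    {"tx":0,"ty":0,"tz":0,"wx":0,"wy":0,"wz":0,"claw":0.7},
    {"tx":0,"ty":0,"tz":0,"wx":0,"wy":0,"wz":0,"claw":0.7},
    {"tx":0,"ty":0,"tz":0,"wx":0,"wy":0,"wz":0,"claw":0.7}
  ],
  "newtons": 30
}}

```text
clock: 16.58
tcp_pos: [0.5369, -0.3865, 0.0465]
orientation: [0.001, 0.223, 0.975, -0.0]
wrist_force: [-0.8, -0.5, 5.0]
finger_gap: 0.0207
grip_force: 29.5
```

>>> {"name": "carry_out", "arguments": {
  "moves": [
    {"tx":0,"ty":0,"tz":0.5,"wx":0,"wy":0,"wz":0,"claw":0.7},
    {"tx":0,"ty":0,"tz":1.5,"wx":0,"wy":0,"wz":0,"claw":0.7},
    {"tx":0,"ty":0,"tz":3,"wx":0,"wy":0,"wz":0,"claw":0.7},
    {"tx":0,"ty":0,"tz":4,"wx":0,"wy":0,"wz":0,"claw":0.7},
    {"tx":0,"ty":0,"tz":3,"wx":0,"wy":0,"wz":0,"claw":0.7},
    {"tx":-0.15,"ty":1,"tz":2,"wx":0,"wy":0,"wz":0,"claw":0.7},
    {"tx":-0.35,"ty":2.5,"tz":0,"wx":0,"wy":0,"wz":0,"claw":0.7},
    {"tx":-0.5,"ty":3.4,"tz":0,"wx":0,"wy":0,"wz":0,"claw":0.7}
  ]
}}

```text
clock: 17.58
tcp_pos: [0.5262, -0.3162, 0.1859]
orientation: [-0.0, 0.223, 0.975, 0.0]
wrist_force: [-0.9, 1.4, -1.7]
finger_gap: 0.0211
grip_force: 29.4
```

>>> {"name": "carry_out", "arguments": {
  "moves": [
    {"tx":-0.5,"ty":3.6,"tz":0,"wx":0,"wy":0,"wz":0,"claw":0.7},
    {"tx":-0.5,"ty":3.6,"tz":0,"wx":0,"wy":0,"wz":0,"claw":0.7},
    {"tx":-0.5,"ty":3.6,"tz":0,"wx":0,"wy":0,"wz":0,"claw":0.7},
    {"tx":-0.5,"ty":3.6,"tz":0,"wx":0,"wy":0,"wz":0,"claw":0.7},
    {"tx":-0.5,"ty":3.6,"tz":0,"wx":0,"wy":0,"wz":0,"claw":0.7},
    {"tx":-0.5,"ty":3.6,"tz":0,"wx":0,"wy":0,"wz":0,"claw":0.7},
    {"tx":-0.5,"ty":3.6,"tz":0,"wx":0,"wy":0,"wz":0,"claw":0.7},
    {"tx":-0.5,"ty":3.6,"tz":0,"wx":0,"wy":0,"wz":0,"claw":0.7}
  ]
}}

```text
clock: 18.58
tcp_pos: [0.4854, -0.0274, 0.1857]
orientation: [-0.001, 0.222, 0.975, 0.0]
wrist_force: [0.2, -0.0, -1.7]
finger_gap: 0.021
grip_force: 29.4
```

>>> {"name": "carry_out", "arguments": {
  "moves": [
    {"tx":-0.5,"ty":3.6,"tz":0,"wx":0,"wy":0,"wz":0,"claw":0.7},
    {"tx":-0.5,"ty":3.6,"tz":0,"wx":0,"wy":0,"wz":0,"claw":0.7},
    {"tx":-0.5,"ty":3.6,"tz":0,"wx":0,"wy":0,"wz":0,"claw":0.7},
    {"tx":-0.5,"ty":3.4,"tz":0,"wx":0,"wy":0,"wz":0,"claw":0.7},
    {"tx":-0.5,"ty":2.6,"tz":-1.5,"wx":0,"wy":0,"wz":0,"claw":0.7},
    {"tx":-0.25,"ty":1.4,"tz":-3,"wx":0,"wy":0,"wz":0,"claw":0.7},
    {"tx":0,"ty":0,"tz":-3.5,"wx":0,"wy":0,"wz":0,"claw":0.7},
    {"tx":0,"ty":0,"tz":-2,"wx":0,"wy":0,"wz":0,"claw":0.7}
  ]
}}

```text
clock: 19.58
tcp_pos: [0.4569, 0.1533, 0.0841]
orientation: [-0.001, 0.222, 0.975, -0.0]
wrist_force: [-0.3, -1.0, -1.3]
finger_gap: 0.0211
grip_force: 29.4
```

```bash
python3 - <<'E'
from h import *
s=env.get_state(); print(s["tcp_pos"],s["wrist_force"],s["finger_gap"])
c=read_camera("side"); cv2.imwrite("pics/s3.png",cv2.resize(c["image"][80:240,130:370],None,fx=3,fy=3,interpolation=2))
E
```

```text
[0.45689725 0.15333838 0.08410826] [-0.25377245 -0.96891741 -1.2600689 ] 0.02111007895624974
```

View pics/s3.png

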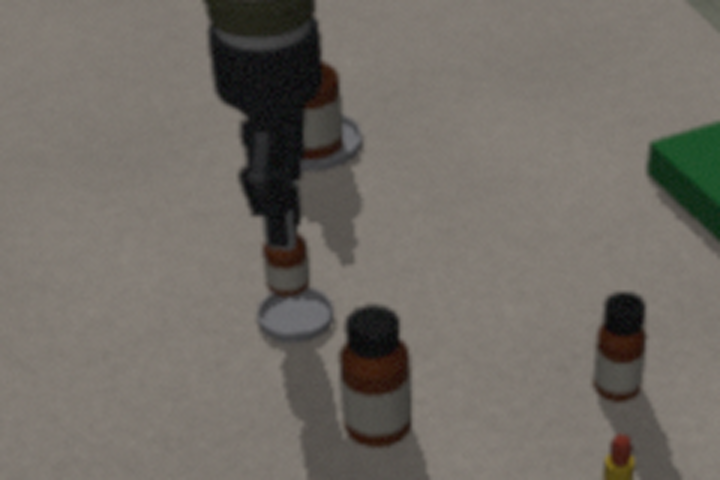

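The small bottle is at crop (287,270), just left of its dish's centre at (296,316). I'll nudge it 2 mm in +x while lowering.

>>> {"name": "carry_out", "arguments": {
  "moves": [
    {"tx":0.2,"ty":0,"tz":-0.8,"wx":0,"wy":0,"wz":0,"claw":0.7},
    {"tx":0,"ty":0,"tz":-1.2,"wx":0,"wy":0,"wz":0,"claw":0.7},
    {"tx":0,"ty":0,"tz":-0.8,"wx":0,"wy":0,"wz":0,"claw":0.7},
    {"tx":0,"ty":0,"tz":-0.4,"wx":0,"wy":0,"wz":0,"claw":0.7},
    {"tx":0,"ty":0,"tz":-0.2,"wx":0,"wy":0,"wz":0,"claw":0.7},
    {"tx":0,"ty":0,"tz":-0.1,"wx":0,"wy":0,"wz":0,"claw":0.7},
    {"tx":0,"ty":0,"tz":-0.1,"wx":0,"wy":0,"wz":0,"claw":0.7},
    {"tx":0,"ty":0,"tz":0,"wx":0,"wy":0,"wz":0,"claw":0.7}
  ]
}}

```text
clock: 20.62
tcp_pos: [0.4612, 0.1529, 0.0499]
orientation: [0.0, 0.223, 0.975, 0.0]
wrist_force: [-0.7, -0.5, -0.4]
finger_gap: 0.0207
grip_force: 29.4
```

>>> {"name": "carry_out", "arguments": {
  "moves": [
    {"tx":0,"ty":0,"tz":-0.1,"wx":0,"wy":0,"wz":0,"claw":0.7},
    {"tx":0,"ty":0,"tz":0,"wx":0,"wy":0,"wz":0,"claw":0.7}
  ]
}}

```text
clock: 20.88
tcp_pos: [0.4615, 0.1529, 0.0495]
orientation: [0.0, 0.223, 0.975, 0.0]
wrist_force: [-0.5, -0.1, 4.9]
finger_gap: 0.0206
grip_force: 29.8
```

>>> {"name": "carry_out", "arguments": {
  "moves": [
    {"tx":0,"ty":0,"tz":0.05,"wx":0,"wy":0,"wz":0,"claw":0.45},
    {"tx":0,"ty":0,"tz":0,"wx":0,"wy":0,"wz":0,"claw":0.2},
    {"tx":0,"ty":0,"tz":0,"wx":0,"wy":0,"wz":0,"claw":0},
    {"tx":0,"ty":0,"tz":0,"wx":0,"wy":0,"wz":0,"claw":0},
    {"tx":0,"ty":0,"tz":2,"wx":0,"wy":0,"wz":0,"claw":0},
    {"tx":0,"ty":0,"tz":4,"wx":0,"wy":0,"wz":0,"claw":0},
    {"tx":0,"ty":0,"tz":4,"wx":0,"wy":0,"wz":0,"claw":0},
    {"tx":0,"ty":0,"tz":1,"wx":0,"wy":0,"wz":0,"claw":0}
  ]
}}

```text
clock: 21.88
tcp_pos: [0.4628, 0.1532, 0.1619]
orientation: [0.002, 0.222, 0.975, 0.001]
wrist_force: [1.0, -0.5, -0.3]
finger_gap: 0.0431
grip_force: 0.0
```

>>> {"name": "carry_out", "arguments": {
  "moves": [
    {"tx":1.4,"ty":-3,"tz":0,"wx":0,"wy":0,"wz":0,"claw":0},
    {"tx":2.2,"ty":-4.6,"tz":0,"wx":0,"wy":0,"wz":0,"claw":0},
    {"tx":2.4,"ty":-5,"tz":0,"wx":0,"wy":0,"wz":0,"claw":0},
    {"tx":2.4,"ty":-5,"tz":0,"wx":0,"wy":0,"wz":0,"claw":0},
    {"tx":2.4,"ty":-5,"tz":0,"wx":0,"wy":0,"wz":0,"claw":0},
    {"tx":2.2,"ty":-4.6,"tz":0,"wx":0,"wy":0,"wz":0,"claw":0},
    {"tx":2,"ty":-4.1,"tz":0,"wx":0,"wy":0,"wz":0,"claw":0},
    {"tx":1.3,"ty":-2.9,"tz":0,"wx":0,"wy":0,"wz":0,"claw":0}
  ]
}}

```text
clock: 22.88
tcp_pos: [0.6242, -0.1911, 0.1575]
orientation: [-0.001, 0.223, 0.975, 0.0]
wrist_force: [0.7, 0.5, 0.4]
finger_gap: 0.0426
grip_force: 0.0
```

>>> {"name": "carry_out", "arguments": {
  "moves": [
    {"tx":0,"ty":0,"tz":-2,"wx":0,"wy":0,"wz":0,"claw":0},
    {"tx":0,"ty":0,"tz":0,"wx":0,"wy":0,"wz":0,"claw":0},
    {"tx":0,"ty":0,"tz":0,"wx":0,"wy":0,"wz":0,"claw":0}
  ]
}}

```text
clock: 23.25
tcp_pos: [0.6237, -0.1886, 0.139]
orientation: [-0.001, 0.222, 0.975, 0.0]
wrist_force: [0.1, 0.3, 0.6]
finger_gap: 0.0426
grip_force: 0.0
```

```bash
python3 - <<'E'
from h import *
c,s=wrist(); print(s["tcp_pos"],s["joint_pos"].round(2)); cv2.imwrite("pics/w3.png",c["image"])
W=cloud(c)
m=(W[...,2]>.058)&(W[...,2]<.085)&(abs(W[...,0]-.624)<.02)&(abs(W[...,1]+.189)<.02)
v,u=np.nonzero(m); print(m.sum(),u.mean(),v.mean(),np.nanmedian(W[m],0),np.percentile(W[m],2,0),np.percentile(W[m],98,0))
E
```

```text
[ 0.62372003 -0.18860083  0.13896344] [-0.42  0.5   0.1   1.17  0.    0.03]
326 278.9049079754601 223.5245398773006 [ 0.62341776 -0.18811444  0.06857631] [ 0.6185701  -0.19456085  0.05941031] [ 0.63056035 -0.18235298  0.07113769]
```

View pics/w3.png

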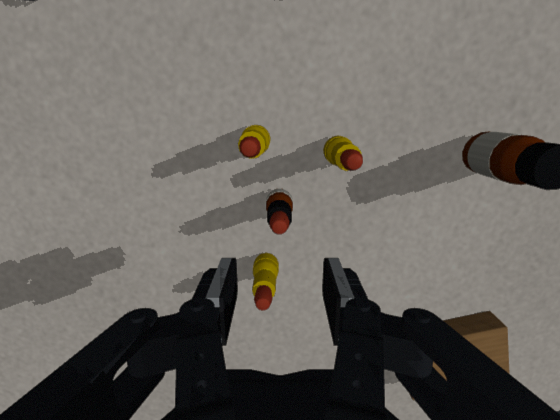

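The amber tiny bottle is at (279,220), centred between the fingers. The yellow ones at (263,280), (255,140) and (345,152) lie off the finger line. Descending.

>>> {"name": "carry_out", "arguments": {
  "moves": [
    {"tx":0,"ty":0,"tz":-3,"wx":0,"wy":0,"wz":0,"claw":0},
    {"tx":0.1,"ty":0,"tz":-3,"wx":0,"wy":0,"wz":0,"claw":0},
    {"tx":0,"ty":0,"tz":-3,"wx":0,"wy":0,"wz":0,"claw":0},
    {"tx":0,"ty":0,"tz":-1.6,"wx":0,"wy":0,"wz":0,"claw":0},
    {"tx":0,"ty":0,"tz":-0.6,"wx":0,"wy":0,"wz":0,"claw":0},
    {"tx":0,"ty":0,"tz":0,"wx":0,"wy":0,"wz":0,"claw":0.2},
    {"tx":0,"ty":0,"tz":0,"wx":0,"wy":0,"wz":0,"claw":0.4},
    {"tx":0,"ty":0,"tz":0,"wx":0,"wy":0,"wz":0,"claw":0.5}
  ],
  "newtons": 25
}}

```text
clock: 24.3
tcp_pos: [0.6258, -0.1894, 0.0284]
orientation: [0.001, 0.223, 0.975, -0.0]
wrist_force: [0.1, -0.7, -0.2]
finger_gap: 0.0212
grip_force: 0.0
```

>>> {"name": "carry_out", "arguments": {
  "moves": [
    {"tx":0,"ty":0,"tz":0,"wx":0,"wy":0,"wz":0,"claw":0.75},
    {"tx":0,"ty":0,"tz":0,"wx":0,"wy":0,"wz":0,"claw":0.75},
    {"tx":0,"ty":0,"tz":0,"wx":0,"wy":0,"wz":0,"claw":0.75}
  ]
}}

```text
clock: 24.68
tcp_pos: [0.6258, -0.1894, 0.0283]
orientation: [0.001, 0.223, 0.975, -0.0]
wrist_force: [-0.3, -1.0, 4.5]
finger_gap: 0.0192
grip_force: 24.5
```

>>> {"name": "carry_out", "arguments": {
  "moves": [
    {"tx":0,"ty":0,"tz":0.5,"wx":0,"wy":0,"wz":0,"claw":0.75},
    {"tx":0,"ty":0,"tz":1.5,"wx":0,"wy":0,"wz":0,"claw":0.75},
    {"tx":0,"ty":0,"tz":3,"wx":0,"wy":0,"wz":0,"claw":0.75},
    {"tx":0,"ty":0,"tz":3,"wx":0,"wy":0,"wz":0,"claw":0.75},
    {"tx":0,"ty":0,"tz":2,"wx":0,"wy":0,"wz":0,"claw":0.75},
    {"tx":-0.8,"ty":0.2,"tz":0,"wx":0,"wy":0,"wz":0,"claw":0.75},
    {"tx":-2,"ty":0.5,"tz":0,"wx":0,"wy":0,"wz":0,"claw":0.75},
    {"tx":-3,"ty":0.7,"tz":0,"wx":0,"wy":0,"wz":0,"claw":0.75}
  ]
}}

```text
clock: 25.68
tcp_pos: [0.5658, -0.1746, 0.1261]
orientation: [-0.001, 0.222, 0.975, 0.0]
wrist_force: [-0.5, -0.6, -0.4]
finger_gap: 0.0189
grip_force: 24.5
```

>>> {"name": "carry_out", "arguments": {
  "moves": [
    {"tx":-3.5,"ty":0.8,"tz":0,"wx":0,"wy":0,"wz":0,"claw":0.75},
    {"tx":-3.5,"ty":0.8,"tz":0,"wx":0,"wy":0,"wz":0,"claw":0.75},
    {"tx":-3.25,"ty":0.8,"tz":0,"wx":0,"wy":0,"wz":0,"claw":0.75},
    {"tx":-2,"ty":0.5,"tz":-0.5,"wx":0,"wy":0,"wz":0,"claw":0.75},
    {"tx":-0.7,"ty":0.2,"tz":-2,"wx":0,"wy":0,"wz":0,"claw":0.75},
    {"tx":0,"ty":0,"tz":-2.5,"wx":0,"wy":0,"wz":0,"claw":0.75},
    {"tx":0,"ty":0,"tz":-1,"wx":0,"wy":0,"wz":0,"claw":0.75},
    {"tx":0,"ty":0,"tz":0,"wx":0,"wy":0,"wz":0,"claw":0.75}
  ]
}}

```text
clock: 26.68
tcp_pos: [0.4366, -0.1436, 0.0665]
orientation: [-0.001, 0.223, 0.975, 0.0]
wrist_force: [0.0, -0.2, 0.0]
finger_gap: 0.0187
grip_force: 24.5
```

```bash
python3 - <<'E'
from h import *
s=env.get_state(); print(s["tcp_pos"],s["wrist_force"],s["finger_gap"])
c=read_camera("side"); cv2.imwrite("pics/s4.png",cv2.resize(c["image"][200:380,160:400],None,fx=3,fy=3,interpolation=2))
E
```

```text
[ 0.43657836 -0.14357959  0.0665086 ] [ 0.00135016 -0.23074235  0.02374301] 0.018723894328709342
```

View pics/s4.png

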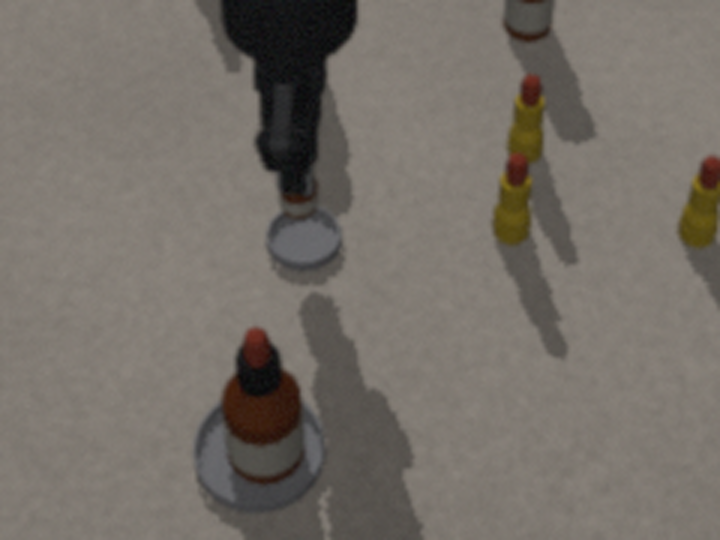

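The tiny bottle is at crop (299,200), above its dish at (305,238). The medium bottle stands well inside its dish, its base at about (266,460). Lowering the tiny one.

>>> {"name": "carry_out", "arguments": {
  "moves": [
    {"tx":0.1,"ty":0,"tz":-1,"wx":0,"wy":0,"wz":0,"claw":0.75},
    {"tx":0,"ty":0,"tz":-1.2,"wx":0,"wy":0,"wz":0,"claw":0.75},
    {"tx":0,"ty":0,"tz":-0.7,"wx":0,"wy":0,"wz":0,"claw":0.75},
    {"tx":0,"ty":0,"tz":-0.4,"wx":0,"wy":0,"wz":0,"claw":0.75},
    {"tx":0,"ty":0,"tz":-0.2,"wx":0,"wy":0,"wz":0,"claw":0.75},
    {"tx":0,"ty":0,"tz":-0.1,"wx":0,"wy":0,"wz":0,"claw":0.75},
    {"tx":0,"ty":0,"tz":-0.05,"wx":0,"wy":0,"wz":0,"claw":0.75},
    {"tx":0,"ty":0,"tz":0,"wx":0,"wy":0,"wz":0,"claw":0.75}
  ]
}}

```text
clock: 27.72
tcp_pos: [0.4389, -0.1442, 0.0313]
orientation: [0.0, 0.222, 0.975, -0.0]
wrist_force: [-1.0, 0.6, 4.3]
finger_gap: 0.0189
grip_force: 24.9
```

Contact at 4.3 N. Releasing and backing off.

>>> {"name": "carry_out", "arguments": {
  "moves": [
    {"tx":0,"ty":0,"tz":0.05,"wx":0,"wy":0,"wz":0,"claw":0.5},
    {"tx":0,"ty":0,"tz":0,"wx":0,"wy":0,"wz":0,"claw":0.25},
    {"tx":0,"ty":0,"tz":0,"wx":0,"wy":0,"wz":0,"claw":0},
    {"tx":0,"ty":0,"tz":0,"wx":0,"wy":0,"wz":0,"claw":0},
    {"tx":0,"ty":0,"tz":2,"wx":0,"wy":0,"wz":0,"claw":0},
    {"tx":0,"ty":0,"tz":4,"wx":0,"wy":0,"wz":0,"claw":0},
    {"tx":0,"ty":0,"tz":5,"wx":0,"wy":0,"wz":0,"claw":0},
    {"tx":0,"ty":0,"tz":6,"wx":0,"wy":0,"wz":0,"claw":0}
  ]
}}

```text
clock: 28.72
tcp_pos: [0.4378, -0.1437, 0.2022]
orientation: [-0.001, 0.223, 0.975, 0.0]
wrist_force: [1.4, -0.9, -0.3]
finger_gap: 0.0429
grip_force: 0.0
```

>>> {"name": "carry_out", "arguments": {
  "moves": [
    {"tx":3,"ty":0,"tz":3,"wx":0,"wy":0,"wz":0,"claw":0},
    {"tx":4,"ty":-2,"tz":2,"wx":0,"wy":0,"wz":0,"claw":0},
    {"tx":4,"ty":-3,"tz":0,"wx":0,"wy":0,"wz":0,"claw":0},
    {"tx":4,"ty":-3,"tz":0,"wx":0,"wy":0,"wz":0,"claw":0},
    {"tx":2,"ty":-3,"tz":0,"wx":0,"wy":0,"wz":0,"claw":0},
    {"tx":0,"ty":0,"tz":0,"wx":0,"wy":0,"wz":0,"claw":0},
    {"tx":0,"ty":0,"tz":0,"wx":0,"wy":0,"wz":0,"claw":0}
  ]
}}

```text
clock: 29.6
tcp_pos: [0.6081, -0.2537, 0.2508]
orientation: [-0.001, 0.223, 0.975, 0.0]
wrist_force: [0.1, 0.1, 0.7]
finger_gap: 0.0424
grip_force: 0.0
```

```bash
python3 - <<'E'
from h import *
D={"L":(.545,.3894,.127),"M":(.3651,-.2783,.107),"S":(.4594,.1525,.087),"T":(.4381,-.1443,.067)}
I=[]
B={}
for n in("top","side"):
    c=read_camera(n); I.append(c["image"]); h,s,v=cv2.split(cv2.cvtColor(c["image"],cv2.COLOR_BGR2HSV))
    m=(((h<7)|(h>172))&(s>110)&(v>70)).astype(np.uint8); k,_,st,ce=cv2.connectedComponentsWithStats(m)
    for i in range(1,k):
        if 4<st[i,4]<150:
            for d,(x,y,z) in D.items():
                p=plane(c,*ce[i],z+.003); 
                if np.hypot(p[0]-x,p[1]-y)<.03: print(n,d,p.round(4),"off mm",((p[:2]-[x,y])*1000).round(1))
cv2.imwrite("pics/end.png",np.hstack([cv2.resize(i,(400,300)) for i in I]))
E
```

```text
top L [0.5449 0.3892 0.13  ] off mm [-0.1 -0.2]
top S [0.4604 0.1526 0.09  ] off mm [1.  0.1]
top T [ 0.4387 -0.1424  0.07  ] off mm [0.6 1.9]
side L [0.5424 0.3862 0.13  ] off mm [-2.6 -3.2]
side S [0.4596 0.1536 0.09  ] off mm [0.2 1.1]
side T [ 0.4373 -0.1441  0.07  ] off mm [-0.8  0.2]
side M [ 0.3679 -0.2786  0.11  ] off mm [ 2.8 -0.3]
```

View pics/end.png

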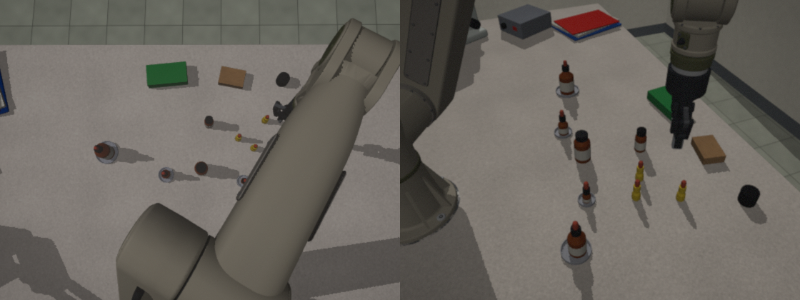

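In the side half, all four droppers stand upright in their dishes at (567,80), (562,125), (587,195) and (576,240). The capped bottles at (582,147) and (641,139) and the three yellow ones also still stand. Handing in.

```bash
python3 -c "
from workcell import env
print(env.hand_in())"
```

```text
the job is handed in; nothing more can be done
None
```

All four dropper bottles stand upright in their matching dishes, within about 4 mm of centre by the last camera check, nothing was knocked over, and the job is handed in (the hand-in returned no verdict).

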